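# Free the ratchet pawl and press the stopper home

## Task

The arm of the bench press is held up by its ratchet pawl: with the fingertips, press the pawl's thumb tab all the way down so that its hook swings clear of the teeth, then push the arm's black paddle down to its stop, so that its foot presses the stopper fully into the sample bottle. Only press and push: nothing needs gripping and nothing may be lifted. Do not touch the bottle or stopper, leave the other things on the worktop alone, and let go with the pawl free and the arm down.

Things in the scene. Friction and masses are not known exactly. Their poses are not given: they have to be found in the camera images.
- press: grey bench press bolted to the worktop (cannot move). Origin on the worktop under the arm's hinge. Its -x axis points from the hinge towards the paddle end of the arm, its +y axis to the side that carries the toothed wheel and the pawl (the robot's side), z up. Base plate 245 x 110 x 12 mm (x from -160 to +85, y from -55 to +55); two upright cheeks up to z = 182 between x = -35 and +60; the toothed wheel, 100 mm in diameter, is centred on the hinge at y = 23 to 33.
- press_hinge (a point): centre of the arm's hinge, 160 mm above the worktop over the press's origin; the hinge line is the press's y axis.
- paddle_top (a point): point on the top face of the black paddle at the end of the arm, where to push down: on the arm's middle line, 190 mm from the hinge and 9 mm above the arm's centre plane. The paddle is flat, 85 mm long (147 to 230 mm from the hinge), 40 mm wide, 18 mm thick. The point moves with the arm.
- press_arm (a joint): angle of the press arm in rad: 0 = fully raised (the arm slopes up by 0.56 rad from the hinge to the paddle), 0.56 = level, stop at 0.57 = fully down; it grows as the paddle goes down. It starts between 0 and 0.06. With the pawl engaged the arm is blocked, springily, at about 0.10. The hinge is stiff (1.5 N m): the arm stays where it is left, and 4 to 15 N down on the paddle move it when the pawl is free. The foot meets the stopper at about 0.44.
- pawl_tab (a point): centre of the top face of the pawl's thumb tab, a steel plate 36 mm (press x) by 32 mm (press y), 6 mm thick, behind the press on the far side of the hinge from the paddle; when engaged it lies at press x = 132, y = 28, z = 137 mm. Press it straight down about 26 mm, to its stop; it tilts as it goes. The point moves with the pawl.
- pawl (a joint): angle of the pawl in rad: 0 = hook engaged over a tooth, 0.30 = stop, hook fully clear; it grows as the tab is pressed down. It turns about a line along the press's y at press x = 43, z = 98 mm. It has a stiff pivot (0.25 N m, about 3 N at the tab) and stays where it is left.
- sample_bottle: clear glass sample bottle, 56 mm in diameter, 112 mm tall, origin at the centre of its underside; stands loose in a ring on the base plate, 95 mm from the hinge under the arm. Only the foot of the arm may touch its stopper.
- stopper (a joint): how far the dark rubber stopper (flange 32 mm in diameter) has gone down into the bottle, in m: 0 at the start (flange underside 12 mm above the bottle's rim), 0.012 = home, stop at 0.0125. It stays where it is left; about 7 N move it.
- dropper: amber dropper bottle with black top, 38 mm in diameter, 108 mm tall, loose, beside the press on the robot's side; bystander. Origin at the centre of its underside.
- crucible: white porcelain crucible, 43 mm in diameter, 32 mm tall, loose, beside the press on the robot's side; bystander. Origin at the centre of its underside.
- screw_cap: white screw cap, 36 mm in diameter, 16 mm tall, loose, beyond the press; bystander. Origin at the centre of its underside.
Mind the look-alikes: they are no part of the job. What is shaped like the sample_bottle but red is not meant.

How it is judged:
On the way, in this order (a step that is already met when the one before it is completed fails the run):
1. the pawl is pressed clear of the teeth while the arm is still up (value of joint pawl above 0.22 rad and value of joint press_arm below 0.2 rad), for 0.2 s.
2. the arm is down and the stopper is home (value of joint press_arm above 0.545 rad and value of joint stopper above 0.0105 m), for 0.2 s.
At the end, for the whole second after the job is handed in: The pawl is still free (over 0.20 rad), the arm is down (over 0.54 rad), the stopper is at least 10.5 mm down of 12, and the bottle stands upright and at rest within 6 mm of its place (value of joint pawl above 0.2 rad and value of joint press_arm above 0.54 rad and value of joint stopper above 0.0105 m and angle between sample_bottle's own z axis and vertical below 0.1 rad and distance of sample_bottle from where it was at the start of the episode below 0.006 m and linear speed of sample_bottle below 0.02 m/s); the robot touches nothing.
It fails at once if the robot touches the bottle or its stopper (contact force between any of the fingers, the arm and sample_bottle above 0.5 N).
It fails at once if the bottle is lifted, moved or tipped (distance of sample_bottle from where it was at the start of the episode above 0.01 m or angle between sample_bottle's own z axis and vertical above 0.15 rad).
It fails at once if a bystander is lifted or moved by more than 15 mm (distance of any of dropper, crucible, screw_cap from where it was at the start of the episode above 0.015 m).
It also fails if it takes over 43 s, if anything falls off the work surface, if the arm or the gripper's body presses on something with over 40 N, if the wrist force passes 120 N, or if a joint passes its speed limit or range.

## Robot

A 6-joint arm with a two-finger parallel gripper is mounted at the origin on a cart in front of the work surface, level with it; the furniture and walls round the work are solid. World frame = base frame: x ahead of the robot, y to its left, z up, the work surface at z = 0. Lengths are in m, angles in rad, forces in N, time in s.
With the tool pointing down it reaches from about 0.3 to 0.775 m from the base axis. Payload 14.6 kg.
Tool frame: the origin (TCP) lies midway between the tips of the shut fingers; the grasp point (between the pads) lies 19 mm behind it; z points along the fingers, y is the line along which they close (so a half turn about z gives the same grasp; the last joint's range is limited). The gripper opens to 94 mm and grips with 3 to 60 N. Pads are 16 mm wide; open, the fingers measure 119 mm over their backs; the gripper's body (75 mm by 177 mm) begins 78 mm behind the grasp point.
Start: joints at [1.216, 0.3, 1.521, -0, 1.321, -0.067], TCP at [0.156, 0.527, 0.205] pointing down, gripper open.
Joint ranges: [-3.03, 3.03], [-0.79, 2.21], [0.23, 2.52], [-1.04, 4.18], [0, 3.07], [-2.55, 2.55]. Speed limits (rad/s): [2.22, 2.22, 2.57, 3.14, 3.14, 3.14].

## Interface

Orientations are given as a unit quaternion [w, x, y, z].
In Python, from rig import * gives the robot as it stands.
- The arm moves only by the tool carry_out, never from a script. Its argument "series" is one flat list of numbers, 4 for each row, row after row: the shift along the tool's x, y, z in mm, then the turn about the tool's z in degrees. In form: [dx, dy, dz, spin, dx, dy, dz, spin, ...]. A call has 1 to 5 rows; each row is the pose to reach, as a shift and turn from the pose commanded when the call began, along the tool's axes at that moment; what a row does not reach only later rows make up. A row lasts 1/10 s, in which the tool goes at most 50 mm and 8.59 degrees, less where a joint would pass 70% of its speed; a pose out of reach is approached as far as the arm can. A call with a gripper value outside its range is refused whole. "jaw" is the opening, from 0 (shut) to 1 (fully open), set as the call begins (left out, the last holds). The fingers move at their own pace and stop on an object; the grip force is fixed at half the most. Time passes only in rows, so rows that repeat a pose let the fingers close. It gives the time, the measured TCP pose, the force and the opening at its end, in the units of the state.
- read_state(): the state, without advancing time (a new reading comes with each control period).
- get_image(name): name is "scene" or "top" or "wrist"; returns the picture (480x640x3 uint8, blue, green, red); there is no depth.
- calibration(name): a dict with "fovy" (degrees; the focal length in pixels is half the picture's height over the tangent of half this angle, whatever the lens; pixels are square), "cx", "cy" (the principal point, pixels), "rvec" (rotation vector, rad) and "tvec" (3), from world to camera coordinates, as OpenCV has them; the wrist camera has in their place "T_tool_cam" (4x4, takes a point from camera to tool coordinates, whose origin is the TCP and whose axes are the flange's). Camera axes: x right, y down, z forward; pixel columns grow to the right and rows downward; lengths in m; the calibration is good to about 2 mm. A picture is of the moment at which its call begins: read the wrist's pose just before it. calibration takes no time and is no camera call.
- job_done(): hands the job in, once; it reports no verdict.
The state is a dict: "clock": time; "joint_pos": joint angles; "joint_velocities": joint speeds; "tau": joint torques, N m; "ee_pos": TCP position; "tcp_rot": TCP orientation; "contact_force": force on the tool from outside, world axes, zero at the start; "moment": the same for the moment, N m; "opening": opening from 0.0 (shut) to 1.0 (fully open).
Only numpy, scipy, OpenCV 4.12 (cv2) and the standard library are available. Lean on these libraries where they do the work, as an engineer would, in place of code of your own. Each camera call takes 0.05 s, during which the arm holds its last target. There are 200 camera calls.

## Working session

There is one attempt and no reset: what is moved stays moved. The work goes in short steps, Python scripts to look and compute and a tool call to move; the robot and the scene stay as the last step left them, time stands still between calls to the robot, and variables do not carry over. Pictures are saved under pics/ and viewed, on a budget of 10 in all, crops included, one or two more only if the job needs it, and the job is handed in when it is done.

Besides the shell and the picture viewer there is one more tool, called by a JSON object that holds its "api" and its "payload", one argument or row to a line. carry_out: Moves the arm, as the interface text tells. Its arguments: {"type":"object","properties":{"series":{"type":"array"},"jaw":{"type":"number"}},"required":["series"]}

```bash
mkdir -p pics; ls; python3 - <<'E'
from rig import *
import cv2
for n in("scene","top"):
    cv2.imwrite(f"pics/{n}0.png",get_image(n)); print(n,calibration(n))
print(calibration("wrist"));print(read_state())
E
```

```text
pics
scene {'fovy': 56.54829586357158, 'cx': 323.30534110407103, 'cy': 243.9668580126549, 'rvec': array([ 2.2081753 , -1.03058025,  0.39844916]), 'tvec': array([-0.39537635,  0.33937698,  0.76985327])}
top {'fovy': 45.84528557303239, 'cx': 315.6690247077603, 'cy': 235.13152994921793, 'rvec': array([ 2.2130787 , -2.17592048,  0.1284398 ]), 'tvec': array([-0.1298041 ,  0.51519316,  1.02401089])}
{'fovy': 70.07672943394306, 'cx': 316.6537899245719, 'cy': 234.60019616095568, 'T_tool_cam': array([[-1.15670647e-04, -9.69733347e-01, -2.44166383e-01,
         7.05565132e-02],
       [ 9.99999990e-01, -9.19630618e-05, -1.08495680e-04,
         4.38849311e-05],
       [ 8.27575911e-05, -2.44166393e-01,  9.69733348e-01,
        -1.78724561e-01],
       [ 0.00000000e+00,  0.00000000e+00,  0.00000000e+00,
         1.00000000e+00]])}
{'clock': 0.1, 'joint_pos': array([ 1.21638919e+00,  3.00365189e-01,  1.52146701e+00,  1.17210658e-05,
        1.32069752e+00, -6.65849934e-02]), 'joint_velocities': array([ 0.0002288 , -0.0023921 , -0.00290032,  0.00031283, -0.0013018 ,
        0.00123136]), 'tau': array([ 1.38727777e-03, -5.32639861e+01, -3.53289199e+01,  7.09779072e-02,
        2.33946828e-02, -6.85015198e-05]), 'ee_pos': array([0.15604355, 0.52717794, 0.20499268]), 'tcp_rot': array([-1.03450341e-04,  1.43416267e-01,  9.89662344e-01, -4.57007261e-04]), 'contact_force': array([-0.3902177 ,  0.24492182, -0.82473378]), 'moment': array([-0.01201855,  0.02230235, -0.03759879]), 'opening': 1.0031073474704073}
```

View pics/scene0.png

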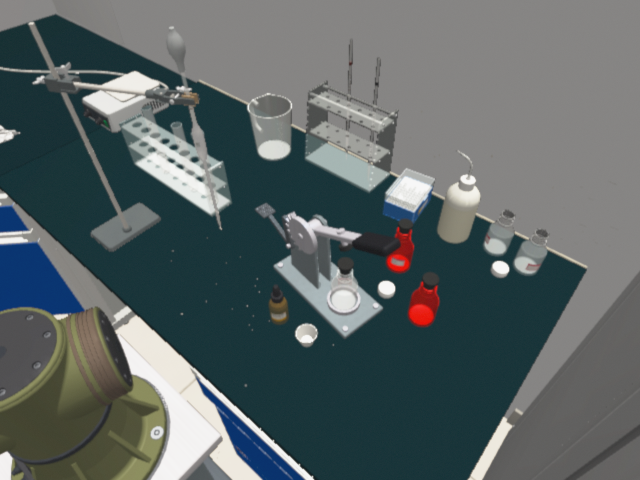

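View pics/top0.png

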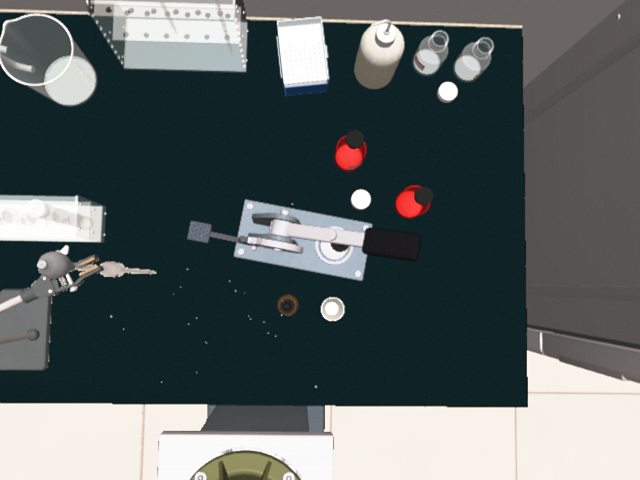

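The scene picture shows the press in the middle: tab at (265,210), black paddle at (377,243), clear bottle at (345,290). In the top picture the tab is at (199,231) and the paddle at (392,244). The plate corners are about (247,200), (371,224), (363,279) and (234,257). Two red bottles, at (350,150) and (412,200), are look-alikes; the clear one in the press ring is meant. The dropper is at (288,305), the crucible at (332,309) and the cap at (361,199).

```bash
cat > h.py <<'E'
from rig import *
import cv2, numpy as np
from scipy.spatial.transform import Rotation as R
def cam(n, st=None):
    c=calibration(n); f=240/np.tan(np.radians(c['fovy'])/2)
    K=np.array([[f,0,c['cx']],[0,f,c['cy']],[0,0,1]])
    if n=="wrist":
        q=st['tcp_rot']; T=np.eye(4); T[:3,:3]=R.from_quat(np.r_[q[1:],q[0]]).as_matrix(); T[:3,3]=st['ee_pos']
        M=np.linalg.inv(T@c['T_tool_cam']); return K,M[:3,:3],M[:3,3]
    return K,cv2.Rodrigues(c['rvec'])[0],c['tvec']
def cast(C,uv,z):
    K,Rm,t=C; o=-Rm.T@t; d=Rm.T@np.linalg.solve(K,np.r_[uv,1.]); return o+d*(z-o[2])/d[2]
def proj(C,p):
    K,Rm,t=C; q=K@(Rm@np.asarray(p)+t); return q[:2]/q[2]
def pw(P,p): # press pose P=(x,y,yaw)
    c,s=np.cos(P[2]),np.sin(P[2]); return np.array([P[0]+c*p[0]-s*p[1],P[1]+s*p[0]+c*p[1],p[2]])
def tool(st,p): # world point in tool axes, mm
    q=st['tcp_rot']; return R.from_quat(np.r_[q[1:],q[0]]).as_matrix().T@(np.asarray(p)-st['ee_pos'])*1000
E
python3 - <<'E'
from h import *
im=cv2.imread('pics/top0.png'); C=cam("top")
# plate blue-grey mask
m=((im[...,0].astype(int)>80)&(im[...,0].astype(int)>im[...,2]+8)).astype(np.uint8); m[:190]=0;m[290:]=0;m[:,:225]=0;m[:,380:]=0
c=max(cv2.findContours(m,0,2)[0],key=cv2.contourArea); r=cv2.minAreaRect(cv2.convexHull(c)); b=cv2.boxPoints(r); print(r,b.tolist())
W=np.array([cast(C,x,0.012) for x in b]); print(W.round(4).tolist(),[np.linalg.norm(W[i]-W[i-1]) for i in range(4)])
print('tab',cast(C,(199,231.5),.137))
hsv=im.max(2)
g=((hsv<25)).astype(np.uint8); g[:,:364]=0;g[:,425:]=0;g[:222]=0;g[265:]=0
ys,xs=np.nonzero(g);print('paddle px',xs.min(),xs.max(),xs.mean(),ys.mean())
for a in(0,.03,.06):
    e=.56-a; print(cast(C,(xs.mean(),ys.mean()),.16+.19*np.sin(e)+.009*np.cos(e)))
for n,p,z in(('dropper',(288,305),.1),('cruc',(332,309),.032),('cap',(361,199),.016)): print(n,cast(C,p,z))
E
```

```text
((300.590576171875, 252.44955444335938), (131.77061462402344, 33.16838455200195), 10.713123321533203) [[232.77078247070312, 256.4971618652344], [238.93649291992188, 223.90689086914062], [368.4103698730469, 248.40194702148438], [362.2446594238281, 280.9922180175781]]
[[0.4758, 0.0315, 0.012], [0.5366, 0.0217, 0.012], [0.4952, -0.2204, 0.012], [0.4343, -0.2094, 0.012]] [np.float64(0.2444448288279993), np.float64(0.061624873983199546), np.float64(0.2457055202200397), np.float64(0.06188374440618316)]
tab [0.510252   0.07357275 0.137     ]
paddle px 364 420 391.6967741935484 254.15483870967742
[ 0.47171241 -0.22107961  0.26855067]
[ 0.47196157 -0.2218759   0.2638166 ]
[ 0.47221565 -0.2226879   0.2589891 ]
dropper [ 0.39151863 -0.0735898   0.1       ]
cruc [ 0.38276094 -0.15249985  0.032     ]
cap [ 0.5874835  -0.20527668  0.016     ]
```

```bash
python3 - <<'E'
from h import *
S,T=cam("scene"),cam("top")
f=cast(S,(127,228),.01); print('rod foot',f, cast(T,(33,335),.01))
for z in(.2,.3,.4,.5,.6,.7): print(z,proj(S,[f[0],f[1],z]),cast(S,(190,97),z),cast(T,(92,268),z))
for p in((92,230),(130,250),(160,215)):print('base',cast(S,p,.01))
print('pipette tip',[ (z,cast(S,(220,228),z).round(3),cast(T,(155,271),z).round(3)) for z in(.05,.1,.15,.2)])
P=(.5156,-.0613,1.400)
print('tab',pw(P,[.132,.028,.137]),pw(P,[.137,.028,.110]))
print(proj(S,pw(P,[.132,.028,.137])))
for a in(0,.03,.06):
    e=.56-a; p=pw(P,[-(.19*np.cos(e)-.009*np.sin(e)),0,.16+.19*np.sin(e)+.009*np.cos(e)]);print(a,p,proj(S,p),proj(T,p))
s=read_state();print(R.from_quat(np.r_[s['tcp_rot'][1:],s['tcp_rot'][0]]).as_matrix().round(3))
E
```

```text
rod foot [0.32901857 0.39492328 0.01      ] [0.32742227 0.3882588  0.01      ]
0.2 [ 98.32572312 166.22876138] [0.64182533 0.47545235 0.2       ] [0.44663894 0.2210435  0.2       ]
0.3 [ 79.62247781 125.93750541] [0.54202541 0.31509532 0.3       ] [0.44468348 0.18554584 0.3       ]
0.4 [57.55486791 78.39860488] [0.44222548 0.1547383  0.4       ] [0.44272803 0.15004818 0.4       ]
0.5 [31.12539854 21.4632176 ] [ 0.34242556 -0.00561873  0.5       ] [0.44077257 0.11455052 0.5       ]
0.6 [ -1.10099773 -47.9601343 ] [ 0.24262563 -0.16597575  0.6       ] [0.43881711 0.07905285 0.6       ]
0.7 [ -41.26645384 -134.4861166 ] [ 0.14282571 -0.32633278  0.7       ] [0.43686165 0.04355519 0.7       ]
base [0.26958896 0.45526674 0.01      ]
base [0.29156193 0.32568882 0.01      ]
base [0.40971473 0.37087659 0.01      ]
pipette tip [(0.05, array([0.455, 0.182, 0.05 ]), array([0.446, 0.164, 0.05 ])), (0.1, array([0.428, 0.138, 0.1  ]), array([0.445, 0.151, 0.1  ])), (0.15, array([0.4  , 0.094, 0.15 ]), array([0.444, 0.139, 0.15 ])), (0.2, array([0.373, 0.049, 0.2  ]), array([0.444, 0.127, 0.2  ]))]
tab [0.51044307 0.07353844 0.137     ] [0.51129291 0.07846569 0.11      ]
[266.06963265 208.66706078]
0 [ 0.48905151 -0.21522508  0.26855067] [374.08841468 233.53562273] [387.64025276 241.86201416]
0.03 [ 0.48851003 -0.21836447  0.2638166 ] [375.22104633 236.6010697 ] [389.2966221  242.51677274]
0.06 [ 0.48799294 -0.22136252  0.2589891 ] [376.28165559 239.64162503] [390.82478226 243.14963682]
[[-0.959  0.284 -0.   ]
 [ 0.284  0.959 -0.001]
 [ 0.    -0.001 -1.   ]]
```

{"api": "carry_out", "payload": {
  "series": [0,-45,0,0,0,-90,0,0,0,-135,0,0,0,-180,0,0,0,-219,0,0],
  "jaw": 0
}}

```text
clock: 0.6
ee_pos: [0.0932, 0.3154, 0.2049]
tcp_rot: [-0.0, 0.143, 0.99, -0.0]
contact_force: [0.0, 0.6, 0.1]
opening: 0.613
```

{"api": "carry_out", "payload": {
  "series": [-39,-6,0,0,-83,-14,0,0,-129,-27,0,0,-172,-50,0,0,-212,-80,0,0]
}}

```text
clock: 1.1
ee_pos: [0.2756, 0.179, 0.2054]
tcp_rot: [0.0, 0.143, 0.99, 0.0]
contact_force: [1.2, 1.1, 0.3]
opening: 0.186
```

{"api": "carry_out", "payload": {
  "series": [-31,-36,0,0,-62,-76,0,0,-87,-118,0,0,-118,-153,0,0,-163,-145,0,0]
}}

```text
clock: 1.6
ee_pos: [0.3894, -0.0092, 0.2059]
tcp_rot: [0.001, 0.146, 0.989, -0.0]
contact_force: [-0.4, -0.6, 1.0]
opening: 0.008
```

```bash
python3 - <<'E'
from h import *
s=read_state();print(s['ee_pos'],s['joint_pos'].round(3),s['contact_force'].round(1),tool(s,[.5113,.0760,.137]))
cv2.imwrite('pics/s1.png',get_image('scene'))
E
```

```text
[ 0.38941208 -0.00923807  0.20591721] [-1.170e-01 -6.900e-02  1.932e+00 -1.000e-03  1.278e+00 -1.394e+00] [-0.4 -0.6  1. ] [-91.85871221 116.93041649  69.00021217]
```

View pics/s1.png

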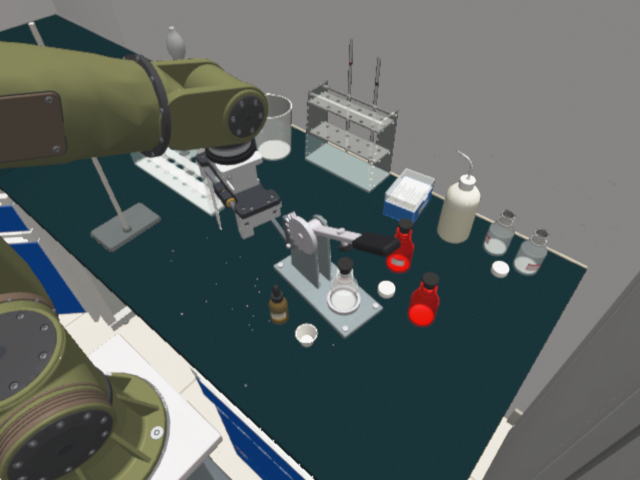

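```bash
python3 - <<'E'
from h import *
S=cam("scene")
for z in(.205,.3,.35,.4,.45,.5,.55,.6):
    print(z,proj(S,[.389,-.009,z]),proj(S,[.389,-.059,z]), 'pip',proj(S,[.443,.153,z]))
E
```

```text
0.205 [247.38238286 235.84114741] [266.80102471 248.8693376 ] pip [212.01022565 184.56749381]
0.3 [240.11346767 196.6238325 ] [261.18678244 209.72650419] pip [202.66408031 145.68962882]
0.35 [235.71236274 172.87895259] [257.77341201 185.9282811 ] pip [197.09563229 122.52613599]
0.4 [230.82981509 146.53658871] [253.97411428 159.43934976] pip [190.99599266  97.15300543]
0.45 [225.38225534 117.14586664] [249.71951609 129.77603628] pip [184.2853465   69.23822497]
0.5 [219.26558489  84.1451526 ] [244.92255739  96.33135287] pip [176.86704551  38.37975937]
0.55 [212.34845947  46.82581694] [239.4724709   58.33302338] pip [168.62292317   4.0860625 ]
0.6 [204.46275143   4.28077581] [233.22612298  14.78311154] pip [159.40695318 -34.25030229]
```

The gripper hangs at about (250,230), clear of the stand, pipette and press. Next I move above the tab.

{"api": "carry_out", "payload": {
  "series": [-45,20,0,0,-80,55,0,0,-92,90,0,0,-92,110,0,0,-92,110,0,0]
}}

```text
clock: 2.15
ee_pos: [0.5093, 0.0764, 0.2046]
tcp_rot: [-0.001, 0.142, 0.99, -0.0]
contact_force: [-0.8, 0.3, -0.0]
opening: 0.005
```

```bash
python3 - <<'E'
from h import *
s=read_state();print(s['ee_pos'],s['tcp_rot'],s['contact_force'].round(1),tool(s,[.5104,.0735,.137]))
im=get_image('wrist');W=cam('wrist',s)
P=(.5156,-.0613,1.400)
for p in([.114,.012,.137],[.150,.012,.137],[.150,.044,.137],[.114,.044,.137]):
    q=proj(W,pw(P,p));print(q); cv2.circle(im,(int(q[0]),int(q[1])),3,(0,255,0),-1)
top=get_image('scene')
cv2.imwrite('pics/w2.png',np.hstack([cv2.resize(im,(400,300)),cv2.resize(top[0:360,100:420],(400,450))[:300]]))
E
```

```text
[0.5093046  0.07639471 0.20455358] [-7.87056072e-04  1.42207992e-01  9.89836483e-01 -7.32921363e-05] [-0.8  0.3 -0. ] [-1.9698805  -2.44432298 67.55153857]
[292.43612399 270.8660505 ]
[339.44143682 265.74882008]
[335.1675059 224.8436056]
[286.74740092 230.28079406]
```

View pics/w2.png

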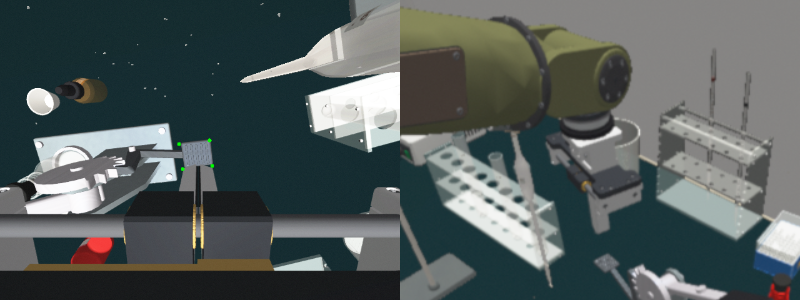

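The wrist view shows the tab at (197,155), with the predicted corners lying on it. In the scene crop the pipette is clear of the wrist. I now press down.

{"api": "carry_out", "payload": {
  "series": [-1,-2,30,0,-1,-2,60,0,-1,-2,68,0,-1,-2,75,0,-1,-2,82,0]
}}

```text
clock: 2.75
ee_pos: [0.5102, 0.0723, 0.1246]
tcp_rot: [0.001, 0.144, 0.99, 0.0]
contact_force: [-0.3, 3.7, 3.9]
opening: 0.006
```

{"api": "carry_out", "payload": {
  "series": [0,1,3,0,0,2,6,0,0,2,6,0]
}}

```text
clock: 3.05
ee_pos: [0.5103, 0.0742, 0.1176]
tcp_rot: [0.0, 0.143, 0.99, -0.0]
contact_force: [0.4, -0.1, 0.4]
opening: 0.002
```

{"api": "carry_out", "payload": {
  "series": [0,0,2,0,0,0,4,0,0,0,4,0]
}}

```text
clock: 3.35
ee_pos: [0.5101, 0.0745, 0.1134]
tcp_rot: [0.0, 0.143, 0.99, 0.0]
contact_force: [1.9, 2.8, 2.1]
opening: 0.008
```

{"api": "carry_out", "payload": {
  "series": [0,0,1,0,0,0,2,0,0,0,2,0]
}}

```text
clock: 3.65
ee_pos: [0.5103, 0.0744, 0.1119]
tcp_rot: [0.0, 0.143, 0.99, 0.0]
contact_force: [-0.8, 4.2, 7.4]
opening: 0.008
```

{"api": "carry_out", "payload": {
  "series": [0,0,1,0,0,0,2,0,0,0,2,0]
}}

```text
clock: 3.95
ee_pos: [0.5106, 0.0745, 0.1114]
tcp_rot: [0.001, 0.143, 0.99, 0.0]
contact_force: [-7.5, 3.6, 25.0]
opening: 0.013
```

{"api": "carry_out", "payload": {
  "series": [0,0,1,0,0,0,2,0,0,0,2,0]
}}

```text
clock: 4.25
ee_pos: [0.511, 0.0745, 0.111]
tcp_rot: [0.002, 0.143, 0.99, 0.0]
contact_force: [-14.9, 2.1, 41.3]
opening: 0.003
```

{"api": "carry_out", "payload": {
  "series": [0,0,-40,0,0,0,-90,0,0,0,-140,0,0,0,-190,0,0,0,-225,0]
}}

```text
clock: 4.75
ee_pos: [0.5098, 0.0739, 0.3356]
tcp_rot: [0.001, 0.144, 0.99, -0.0]
contact_force: [0.1, 0.4, -0.2]
opening: 0.007
```

```bash
python3 - <<'E'
from h import *
s=read_state();print(s['ee_pos'],s['contact_force'].round(1))
im=get_image('wrist');W=cam('wrist',s)
P=(.5156,-.0613,1.400)
x,z=.089,.039
for a,col in((0,(0,0,255)),(.3,(0,255,0))):
  for dx in(-.018,.018):
    for y in(.012,.044):
      X,Z=x+dx,z; p=[.043+X*np.cos(a)+Z*np.sin(a),y,.098+Z*np.cos(a)-X*np.sin(a)]
      q=proj(W,pw(P,p)); cv2.circle(im,(int(q[0]),int(q[1])),1,col,-1)
cv2.imwrite('pics/w3.png',cv2.resize(im[160:360,180:440],None,fx=3,fy=3))
for a in(0,.03,.06):
    e=.56-a; p=pw(P,[-(.19*np.cos(e)-.009*np.sin(e)),0,.16+.19*np.sin(e)+.009*np.cos(e)]);print(a,tool(s,p).round(1))
E
```

```text
[0.50984294 0.07394383 0.33557915] [ 0.1  0.4 -0.2]
0 [ -62.1 -283.2   67.1]
0.03 [ -62.4 -286.3   71.9]
0.06 [ -62.8 -289.4   76.7]
```

View pics/w3.png

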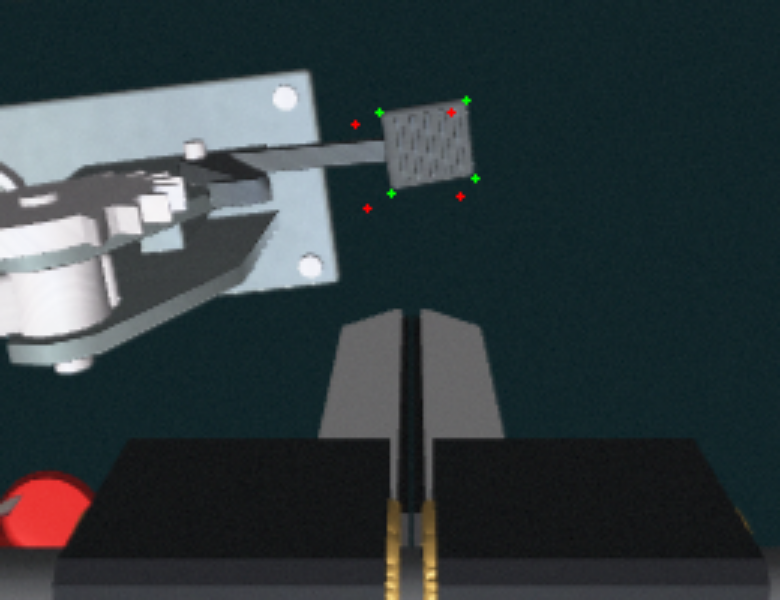

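The tab at (428,145) in the crop sits on the green corners predicted for pawl = 0.30 rad, so the pawl is fully clear. Next I move over the paddle.

{"api": "carry_out", "payload": {
  "series": [-10,-45,0,0,-20,-93,0,0,-30,-141,0,0,-40,-189,0,0,-50,-237,0,0]
}}

```text
clock: 5.3
ee_pos: [0.4898, -0.1693, 0.3318]
tcp_rot: [-0.001, 0.144, 0.99, -0.0]
contact_force: [0.6, -0.5, 0.2]
opening: 0.003
```

{"api": "carry_out", "payload": {
  "series": [-12,-46,0,0,-12,-48,0,0,-12,-48,0,0]
}}

```text
clock: 5.6
ee_pos: [0.4881, -0.2175, 0.3314]
tcp_rot: [-0.001, 0.145, 0.989, 0.0]
contact_force: [-0.0, -0.6, -0.6]
opening: 0.006
```

```bash
python3 - <<'E'
from h import *
s=read_state();print(s['ee_pos'],s['contact_force'].round(1))
im=get_image('wrist');W=cam('wrist',s)
P=(.5156,-.0613,1.400)
for a,col in((.03,(0,255,0)),):
  e=.56-a
  for L in(.147,.19,.23):
    for y in(-.02,0,.02):
      q=proj(W,pw(P,[-(L*np.cos(e)-.009*np.sin(e)),y,.16+L*np.sin(e)+.009*np.cos(e)])); cv2.circle(im,(int(q[0]),int(q[1])),2,col,-1)
for a in np.arange(0,.58,.08).tolist()+[.57]:
    e=.56-a; p=pw(P,[-(.19*np.cos(e)-.009*np.sin(e)),0,.16+.19*np.sin(e)+.009*np.cos(e)]);print(round(a,2),tool(s,p).round(1))
cv2.imwrite('pics/w4.png',im)
E
```

```text
[ 0.4881004  -0.21748963  0.33144195] [-0.  -0.6 -0.6]
0.0 [-0.4  2.4 62.9]
0.08 [-1.4 -5.7 75.7]
0.16 [ -2.3 -12.8  89.2]
0.24 [ -3.  -18.7 103.1]
0.32 [ -3.6 -23.6 117.5]
0.4 [ -4.1 -27.3 132.3]
0.48 [ -4.4 -29.8 147.3]
0.56 [ -4.6 -31.1 162.4]
0.57 [ -4.6 -31.2 164.3]
```

View pics/w4.png

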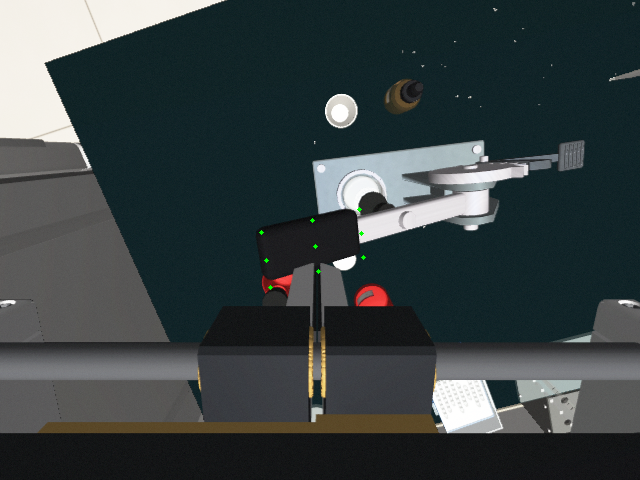

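The predicted paddle points lie on the black paddle at (310,245), within about 3 px. The arm is still up, with the bottle and stopper at (362,195). Next I push down along the arc.

{"api": "carry_out", "payload": {
  "series": [1,0,30,0,0,-1,50,0,0,-3,62,0,0,-6,72,0,0,-9,80,0]
}}

```text
clock: 6.15
ee_pos: [0.4865, -0.2252, 0.2532]
tcp_rot: [0.001, 0.143, 0.99, -0.001]
contact_force: [-0.4, -1.6, 7.7]
opening: 0.003
```

{"api": "carry_out", "payload": {
  "series": [0,-3,6,0,-1,-6,13,0,-1,-8,20,0,-1,-11,27,0,-2,-14,35,0]
}}

```text
clock: 6.65
ee_pos: [0.4845, -0.2392, 0.2187]
tcp_rot: [0.001, 0.143, 0.99, -0.0]
contact_force: [-3.3, 3.5, 5.3]
opening: 0.003
```

{"api": "carry_out", "payload": {
  "series": [0,-1,5,0,0,-2,10,0,0,-3,15,0,0,-4,20,0,-1,-5,25,0]
}}

```text
clock: 7.15
ee_pos: [0.4838, -0.2448, 0.1937]
tcp_rot: [0.001, 0.143, 0.99, -0.001]
contact_force: [-7.1, -1.3, 9.6]
opening: 0.01
```

{"api": "carry_out", "payload": {
  "series": [0,0,5,0,0,-1,10,0,0,-1,14,0,0,-1,18,0,0,-2,21,0]
}}

```text
clock: 7.65
ee_pos: [0.4837, -0.2467, 0.1731]
tcp_rot: [0.001, 0.143, 0.99, -0.001]
contact_force: [-0.1, 1.9, 9.6]
opening: 0.0
```

{"api": "carry_out", "payload": {
  "series": [0,0,2,0,0,0,4,0,0,0,4,0]
}}

```text
clock: 7.95
ee_pos: [0.4837, -0.2469, 0.1691]
tcp_rot: [0.001, 0.143, 0.99, -0.001]
contact_force: [-0.9, -3.0, 7.4]
opening: 0.007
```

{"api": "carry_out", "payload": {
  "series": [0,0,1,0,0,0,2,0,0,0,2,0]
}}

```text
clock: 8.25
ee_pos: [0.4838, -0.2469, 0.1684]
tcp_rot: [0.002, 0.143, 0.99, -0.001]
contact_force: [-5.9, 0.1, 20.6]
opening: 0.005
```

{"api": "carry_out", "payload": {
  "series": [0,0,1,0,0,0,2,0,0,0,3,0,0,0,3,0,0,0,3,0]
}}

```text
clock: 8.75
ee_pos: [0.484, -0.2471, 0.1675]
tcp_rot: [0.003, 0.143, 0.99, -0.002]
contact_force: [-14.1, 4.5, 39.6]
opening: 0.002
```

{"api": "carry_out", "payload": {
  "series": [0,0,-10,0,0,0,-50,0,0,0,-95,0,0,0,-140,0,0,0,-150,0]
}}

```text
clock: 9.25
ee_pos: [0.484, -0.2465, 0.3182]
tcp_rot: [0.004, 0.143, 0.99, -0.002]
contact_force: [-0.2, -0.2, -0.7]
opening: 0.005
```

```bash
python3 - <<'E'
from h import *
s=read_state();print(s['ee_pos'],s['contact_force'].round(1))
im=get_image('wrist');W=cam('wrist',s);sc=get_image('scene')
P=(.5156,-.0613,1.400)
for a,col in((.57,(0,255,0)),(.5,(0,0,255))):
  e=.56-a
  for L in(.147,.23):
    for y in(-.02,.02):
      p=pw(P,[-(L*np.cos(e)-.009*np.sin(e)),y,.16+L*np.sin(e)+.009*np.cos(e)])
      for i,C in((im,W),(sc,cam('scene'))):
        q=proj(C,p); cv2.circle(i,(int(q[0]),int(q[1])),1,col,-1)
a=cv2.resize(im,(400,300)); b=cv2.resize(sc[180:360,200:440],(800,600))
b[:225,:300]=cv2.resize(im,(300,225)); cv2.imwrite('pics/e.png',b)
E
```

```text
[ 0.48395487 -0.24649497  0.31817312] [-0.2 -0.2 -0.7]
```

View pics/e.png

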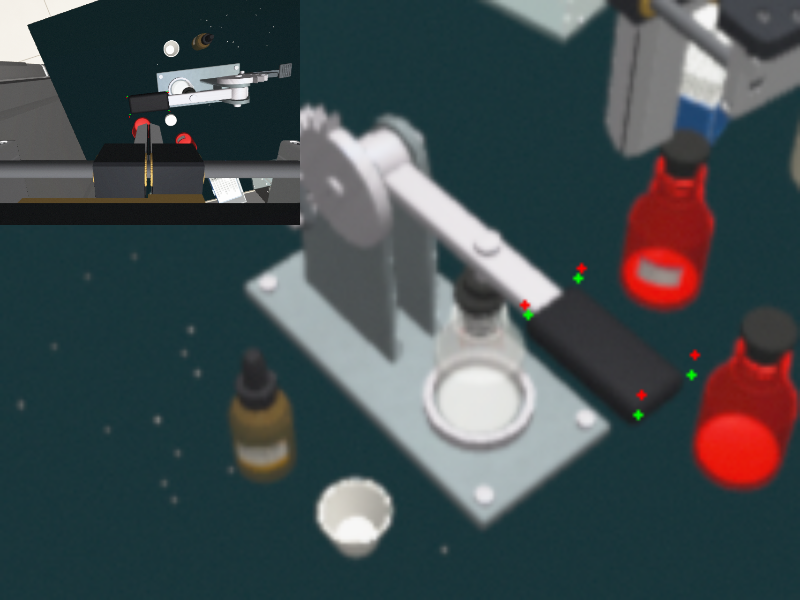

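The paddle's corners at (530,315), (638,415) and (690,375) match the 0.57 rad prediction. The bottle stands in its ring with the foot on the stopper, and the dropper and crucible look undisturbed. The robot touches nothing.

```bash
python3 -c "
from rig import *
print(job_done())"
```

```text
the job is handed in; nothing more can be done
None
```

I pressed the pawl tab down to its stop, pushed the paddle down along its arc to its stop, backed off 150 mm above it and handed the job in. The robot clock read about 9.4 s.

- **Pawl:** the force rose to about 41 N at the stop. A wrist view afterwards matched the tab position predicted for 0.30 rad. I did not compare the tab with the prediction again after lowering the arm.
- **Arm:** the force rose to about 40 N at TCP z = 0.1675 m, close to the 0.167 m expected at the stop. The last picture fits 0.57 rad.
- **Bottle and stopper:** the bottle stands upright in its ring with the foot on the stopper. I judged the stopper depth only from the arm being at its stop, not directly.
- **Bystanders:** the dropper and crucible look undisturbed, and the screw cap is visible in the wrist view. I judged this by eye; I did not measure their positions again.
- **Robot:** it was touching nothing at hand-in, with the force reading under 1 N.

No check failed. The only disagreements were small: the paddle overlay was about 3 px off before the push, and the pawl stopped about 3 mm lower than my estimate.

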